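# Turn the ball dish to the mill jar

### The job

First clear the glaze bottle off the plywood board and stand it upright, let go, on the square blue tile. Then take the dish by its wooden grip, lift it straight up off the board and only then turn it a quarter turn, so that its blue pouring lip points straight at the open white mill jar, keeping the dish level and the loose ball in the middle of it all the time. The program finishes while still holding the dish there, level and still, some 5 cm above the middle of the board; leave the mill jar, the grey tub and the tool mug where they are.

Things in the scene. Friction and masses are not known exactly. Their poses are not given: they have to be found in the camera images.
- board: Plywood ware board lying fixed on the bench, 240 mm (its x) by 470 mm (its y) by 18 mm thick. Origin: centre of its underside; its top is 18 mm above. A thin grey line is painted along its y axis through the middle; the dish stands near the board's middle, the mill jar near one end of the line (195 mm from the middle, +y or -y end: it varies) and the grey tub near the other.
- tile: Blue glazed square tile lying fixed on the bench, 110 x 110 x 8 mm; origin: centre of its underside, top 8 mm above. It lies to the left or the right of the board; empty.
- bottle_cap (a point): Centre of the red cap of the upright white glaze bottle (orange band): the place to grip, 114 mm above the bottle's foot. Cap: diameter 32 mm, from 96 to 132 mm above the foot. Body: diameter 54 mm up to 75 mm height, tapering to a 26 mm neck. 0.11 to 0.22 kg. It stands on the board on the +y side of the dish, about 107 mm from the board's middle, in the way of the turning dish. z axis up along the bottle.
- dish_grip (a point): Centre of the dish's dark wooden grip, the straight top of the rigid steel wire bail that arches lengthwise over the dish: bar 70 mm long (along the dish's x), 14 mm wide (along its y), 16 mm high, 107 mm above the dish's underside and straight above its middle. The point's axes are the dish's: +x towards the blue lip, z up. Dish with bail 0.35 kg, balanced about its middle; it can be turned about this point.
- dish_well (a point): Middle of the dish's hollow, on its upper surface, 10 mm above the dish's underside. The terracotta dish is round, 116 mm across, 26 mm high at the rim; inside flat to 12 mm radius, then rising at 8 degrees to 32 mm radius and at 18 degrees to 52 mm. Bail wires rise from the rim at +x and -x.
- dish_lip (a point): End of the dish's blue pouring lip, a channel 30 mm wide on the dish's +x side, 100 mm out from the dish's middle and 22 mm above its underside. Opposite it (-x) a plain terracotta thumb tab also reaches 100 mm out. At the start the lip points roughly along the board's +x (away from the robot).
- ball_center (a point): Centre of the loose white porcelain mill ball, 32 mm in diameter, about 60 g, lying in the middle of the dish's hollow; it rolls easily.
- mill_jar_rim (a point): Centre of the mouth of the open white mill jar (72 mm across, 80 mm high, point at the height of its rim), standing on the board at one end of the painted line, loose, 0.45 kg.
- tub: Closed grey tub with a green lid, 68 mm across, 78 mm high, standing loose on the board at the other end of the line; origin: centre of its underside.
- mug: Blue mug of pottery tools, 72 mm across, tools up to about 135 mm high, standing loose on the bench on the side away from the tile; origin: centre of its underside.

How it is judged:
By the outcome, as a careful person would: the job done as asked, in the order asked, and still so for the second after the job is handed in, while the arm keeps its last pose, push and grip.
It also fails if it takes over 58 s, if anything falls off the work surface, if the arm or the gripper's body presses on something with over 40 N, if the wrist force passes 120 N, or if a joint passes its speed limit or range.

### The arm

A 6-joint arm with a two-finger parallel gripper is mounted at the origin on the work surface. World frame = base frame: x ahead of the robot, y to its left, z up, the work surface at z = 0. Lengths are in m, angles in rad, forces in N, time in s.
With the tool pointing down it reaches from about 0.325 to 0.9 m from the base axis. Payload 6.1 kg.
Tool frame: the origin (TCP) lies at the very end of the fingers, on their centre line; the grasp point (between the pads) lies 19 mm behind it; z points along the fingers, y is the line along which they close (so a half turn about z gives the same grasp; the last joint's range is limited). The gripper opens to 87 mm and grips with 3 to 60 N. Pads are 19 mm wide; open, the fingers measure 117 mm over their backs; the gripper's body (75 mm by 190 mm) begins 51 mm behind the grasp point.
Start: joints at [1.04, 0.22, 1.526, -0, 1.395, -0.126], TCP at [0.246, 0.574, 0.223] pointing down, gripper open.
Joint ranges: [-2.98, 2.98], [-0.91, 2.08], [0.09, 2.57], [-1.24, 4.39], [0.2, 2.65], [-2.68, 2.68]. Speed limits (rad/s): [2.57, 2.57, 3.01, 3.14, 3.14, 3.14].

### API

Orientations are given as a unit quaternion [w, x, y, z].
In Python, from bench import get_obs, viewer, order gives the robot as it stands.
- The arm moves only by the tool carry_out, never from a script. Its argument "series" is a list of rows, each an object of numbers: "tx", "ty", "tz": the shift along the tool's x, y, z normalised to -1 to 1, where 1 is 250 mm; "wx", "wy", "wz": the turn, a rotation vector about the tool's x, y, z normalised to -1 to 1, where 1 is 45 degrees; "grip": the opening, from -1 (shut) to 1 (fully open), so that 0 is half open. A call has 1 to 10 rows; each row is the pose to reach, as a shift and turn from the pose commanded when the call began, along the tool's axes at that moment; what a row does not reach only later rows make up. A row lasts 1/10 s, in which the tool goes at most 50 mm and 8.59 degrees, less where a joint would pass 70% of its speed; a pose out of reach is approached as far as the arm can. A call with a number of a shift or a turn outside -1 to 1 is refused whole. A call with a gripper value outside its range is refused whole. The fingers move at their own pace and stop on an object; "newtons" is the grip in N (left out, the last holds). Time passes only in rows, so rows that repeat a pose let the fingers close. It gives the time, the measured TCP pose, the force, the opening and the grip force at its end, in the units of the state.
- get_obs(): the state, without advancing time (a new reading comes with each control period).
- viewer.get_image(name): name is "side" or "top" or "wrist"; returns a dict with "image" (420x560x3 uint8, red, green, blue), "fx", "fy", "cx", "cy" (pixels), "rvec" (rotation vector, rad) and "tvec" (3), from world to camera coordinates, as OpenCV has them. Camera axes: x right, y down, z forward; pixel columns grow to the right and rows downward; lengths in m; the calibration is good to about 2 mm. A picture is of the moment at which its call begins. There is no depth.
- order.close_job(): hands the job in; it is judged then, once.
The state is a dict: "clock": time; "joint_positions": joint angles; "dq": joint speeds; "joint_efforts": joint torques, N m; "tool_pos": TCP position; "tool_rot": TCP orientation; "force": force on the tool from outside, world axes, zero at the start; "torque": the same for the moment, N m; "opening": finger opening in m; "grip_force": force on a finger pad.
Only numpy, scipy, OpenCV 4.12 (cv2) and the standard library are available. Lean on these libraries where they do the work, as an engineer would, in place of code of your own. Each camera call takes 0.05 s, during which the arm holds its last target. There are 200 camera calls.

## Working session

There is one attempt and no reset: what is moved stays moved. The work goes in short steps, Python scripts to look and compute and a tool call to move; the robot and the scene stay as the last step left them, time stands still between calls to the robot, and variables do not carry over. Pictures are saved under pics/ and viewed, at most 12 in all, crops included, and the job is handed in when it is done.

Besides the shell and the picture viewer there is one more tool, called as name(argument=value, ...) on one line, values as JSON. carry_out: Moves the arm, as the interface text tells. Scaled input: -1 to 1 covers 250 mm each way for a shift and 45 degrees each way for a turn. Its arguments: {"type":"object","properties":{"series":{"type":"array"},"newtons":{"type":"number"}},"required":["series"]}

```bash
mkdir -p pics; ls; cat > h.py <<'E'
import numpy as np, cv2
from bench import get_obs, viewer, order
def shot(name, fn=None):
    d=viewer.get_image(name)
    if fn: cv2.imwrite('pics/'+fn, d['image'][:,:,::-1])
    return d
def ray(d,u,v):
    R=cv2.Rodrigues(np.array(d['rvec'],float))[0]; t=np.array(d['tvec'],float).ravel()
    r=R.T@np.array([(u-d['cx'])/d['fx'],(v-d['cy'])/d['fy'],1]); return -R.T@t, r
def onz(d,u,v,z):
    o,r=ray(d,u,v); return o+r*(z-o[2])/r[2]
def proj(d,p):
    R=cv2.Rodrigues(np.array(d['rvec'],float))[0]; q=R@np.array(p)+np.array(d['tvec'],float).ravel()
    return q[0]/q[2]*d['fx']+d['cx'], q[1]/q[2]*d['fy']+d['cy']
def two(d1,p1,d2,p2):
    o1,r1=ray(d1,*p1);o2,r2=ray(d2,*p2);r1=r1/np.linalg.norm(r1);r2=r2/np.linalg.norm(r2)
    s=np.linalg.lstsq(np.c_[r1,-r2],o2-o1,rcond=None)[0]
    a=o1+s[0]*r1;b=o2+s[1]*r2; return (a+b)/2, np.linalg.norm(a-b)
def blobs(d,lo,hi,minA=30):
    hsv=cv2.cvtColor(d['image'],cv2.COLOR_RGB2HSV); m=cv2.inRange(hsv,lo,hi)
    n,l,s,c=cv2.connectedComponentsWithStats(m)
    return [(c[i].round(1),s[i]) for i in range(1,n) if s[i][4]>=minA], l
E
python3 - <<'E'
from h import *
a=shot('top','top0.png');b=shot('side','side0.png')
print(get_obs())
for d in(a,b): print(ray(d,280,210),d['fx'])
import numpy as np
np.set_printoptions(precision=3)
E
```

```text
pics
{'clock': 0.1, 'joint_positions': array([ 1.03989395e+00,  2.21165056e-01,  1.52750205e+00, -1.81300788e-05,
        1.39470576e+00, -1.26092537e-01]), 'dq': array([-0.00222904, -0.00107363, -0.00061695,  0.00114735,  0.0002418 ,
        0.00198628]), 'joint_efforts': array([ 7.83543583e-04, -4.95948100e+01, -3.88517869e+01,  7.01026339e-02,
        5.16324118e-02, -5.64773393e-05]), 'tool_pos': array([0.24586874, 0.57399209, 0.2215328 ]), 'tool_rot': array([-2.78721294e-04,  2.01024094e-01,  9.79585893e-01, -8.45390817e-04]), 'force': array([ 0.58712612, -0.25271162,  0.03916178]), 'torque': array([-0.02131372, -0.00167009,  0.03961778]), 'grip_force': 0.0, 'opening': 0.08687689914976832}
(array([ 0.40126344, -0.00934416,  1.16034074]), array([ 0.16255251, -0.01711367, -0.98708981])) 481.9634060479659
(array([ 0.08819975, -0.53312021,  0.60926127]), array([ 0.56718247,  0.58874064, -0.57604821])) 385.25448181176665
```

```bash
sleep 1; ls pics
```

```text
side0.png
top0.png
```

View pics/top0.png

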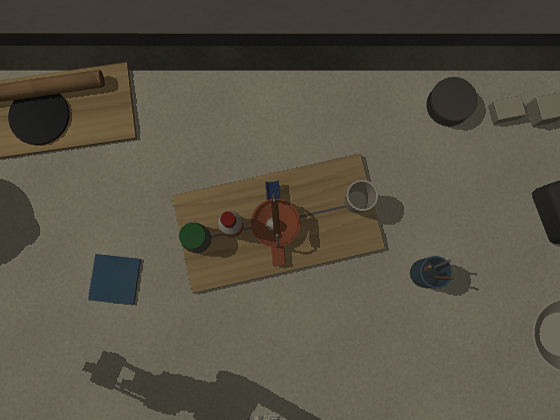

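View pics/side0.png

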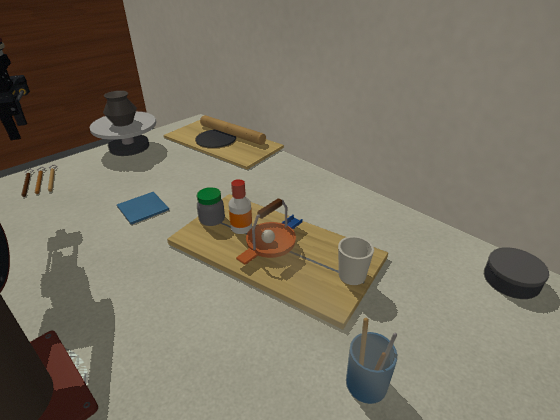

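The top view shows the tile at (115,279), bottle cap (228,220), dish (276,224) with blue lip (273,189) and tab (279,257), jar (362,196) at the -y end, and tub (195,237). The side view agrees: cap (238,190), grip (271,208), ball (268,236).

```bash
cat > m.py <<'E'
from h import *
np.set_printoptions(precision=4,suppress=True)
a=shot('top');b=shot('side')
for n,d in(('top',a),('side',b)):
  for c,lo,hi in(('blue',(95,90,30),(125,255,255)),('red',(0,170,60),(5,255,255)),('red2',(174,150,60),(180,255,255)),('green',(60,90,30),(85,255,255)),('grip',(0,80,20),(14,220,110)),('terra',(5,140,110),(14,255,255))):
    for q,s in blobs(d,lo,hi,40)[0]:
        if n=='side' and (q[0]<110 or q[1]<150): continue
        print(n,c,q,s)
E
python3 m.py; python3 - <<'E'
from h import *
np.set_printoptions(precision=4,suppress=True)
a=shot('top');b=shot('side')
print('cap',two(a,(228,220),b,(238,190)),'grip',two(a,(276,222),b,(271,208)))
for n,u,v,z in(('tile',115.5,279.5,.008),('jar',362,194.5,.098),('c1',173,195,.018),('c2',361,155,.018),('c3',386,249,.018),('c4',192,292,.018),('cap',228,219,.15),('lip',272.5,183,.04),('tab',279,265,.04)): print(n,onz(a,u,v,z))
E
```

```text
top blue [274.1 188.8] [269 181  11  17 144]
top blue [113.5 278.7] [  89  255   51   49 1954]
top red [227.3 218.4] [221 212  14  14 156]
top green [191.1 235. ] [179 223  26  26 465]
top grip [275.6 226.4] [ 251  198   50   68 2043]
top grip [227.8 219.3] [220 211  16  17 204]
top grip [235.9 231.5] [222 221  22  16  62]
side blue [142.2 207.2] [117 192  52  32 927]
side blue [293.2 221.5] [287 215  15  14 118]
side blue [358.1 389.5] [347 369  29  34 401]
side red [238.  182.8] [232 180  13   9  71]
side green [208.7 195.9] [197 188  24  17 344]
side grip [238.2 191.5] [232 184  13  15 164]
side grip [270.6 206.5] [258 199  24  17 156]
side grip [267.4 236.3] [255 224  41  26 397]
side grip [250.  235.5] [247 228   6  16  59]
side grip [268.4 253.6] [242 243  52  21 183]
side terra [240.5 219.9] [232 211  18  17 206]
side terra [271.8 223.1] [259 222  26   4  44]
side terra [279.9 240.3] [256 226  40  28 485]
side terra [248.7 241.9] [246 235   7  14  42]
side terra [246.3 255.3] [236 248  21  15 160]
cap (array([0.5487, 0.0855, 0.1286]), np.float64(0.0010424407538345746)) grip (array([ 0.5483, -0.0212,  0.1292]), np.float64(0.008678883668455465))
tile [0.4234 0.3617 0.008 ]
jar [ 0.6116 -0.2117  0.098 ]
c1 [0.6258 0.2288 0.018 ]
c2 [ 0.7255 -0.2269  0.018 ]
c3 [ 0.4958 -0.2807  0.018 ]
c4 [0.3943 0.1776 0.018 ]
cap [0.5482 0.0833 0.15  ]
lip [ 0.6507 -0.0111  0.04  ]
tab [ 0.4566 -0.0263  0.04  ]
```

carry_out(series=[{"tx":-0.16,"ty":-0.11},{"tx":-0.32,"ty":-0.22},{"tx":-0.48,"ty":-0.33},{"tx":-0.64,"ty":-0.44},{"tx":-0.8,"ty":-0.55},{"tx":-0.94,"ty":-0.66},{"tx":-0.94,"ty":-0.66}])

```text
schema error: expected keys tx, ty, tz, wx, wy, wz, grip
```

carry_out(series=[{"tx":-0.14,"ty":-0.09},{"tx":-0.28,"ty":-0.18},{"tx":-0.42,"ty":-0.27},{"tx":-0.56,"ty":-0.36},{"tx":-0.68,"ty":-0.44},{"tx":-0.72,"ty":-0.47},{"tx":-0.72,"ty":-0.47},{"tx":-0.72,"ty":-0.47}])

```text
schema error: expected keys tx, ty, tz, wx, wy, wz, grip
```

```bash
python3 - <<'E'
from h import *
w=shot('wrist','w1.png'); o=get_obs(); print(o['tool_pos'],o['tool_rot'],o['clock'])
for p in((.548,.0845,.15),(.551,-.02,.133),(.6507,-.011,.04),(.61,-.213,.098)): print(proj(w,p))
for c,lo,hi in(('blue',(95,90,30),(125,255,255)),('red',(0,170,60),(5,255,255)),('terra',(5,140,110),(14,255,255))): print(c,blobs(w,lo,hi,100)[0])
E
```

```text
[0.24607658 0.5743481  0.22228173] [-6.77615544e-05  2.01017653e-01  9.79587591e-01 -2.22978563e-04] 0.35
(np.float64(-5.19471461490167), np.float64(598.4689658234372))
(np.float64(-60.392704393283), np.float64(600.0595960834439))
(np.float64(41.80565346708141), np.float64(550.5633983145668))
(np.float64(-114.39995636216776), np.float64(618.7285089018869))
blue [(array([195.9, 355.7]), array([ 153,  329,   87,   50, 3463], dtype=int32))]
red []
terra []
```

View pics/w1.png

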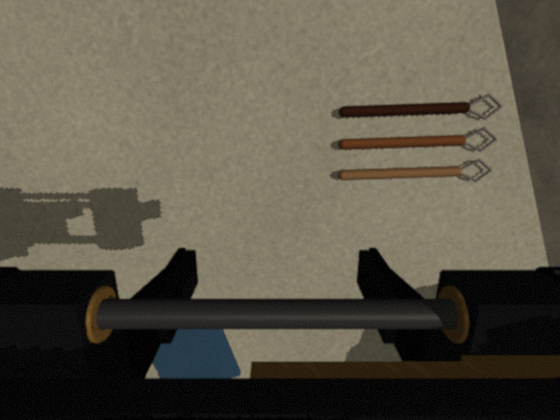

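The call was refused because every key is required. The wrist view shows only the fingers, some loose tools and the tile (196,355). I'll resend with all keys.

carry_out(series=[{"tx":-0.16,"ty":-0.11,"tz":0,"wx":0,"wy":0,"wz":0,"grip":1},{"tx":-0.32,"ty":-0.22,"tz":0,"wx":0,"wy":0,"wz":0,"grip":1},{"tx":-0.48,"ty":-0.33,"tz":0,"wx":0,"wy":0,"wz":0,"grip":1},{"tx":-0.64,"ty":-0.44,"tz":0,"wx":0,"wy":0,"wz":0,"grip":1},{"tx":-0.8,"ty":-0.55,"tz":0,"wx":0,"wy":0,"wz":0,"grip":1},{"tx":-0.94,"ty":-0.66,"tz":0,"wx":0,"wy":0,"wz":0,"grip":1}])

```text
clock: 0.95
tool_pos: [0.3982, 0.3284, 0.2228]
tool_rot: [0.0, 0.201, 0.98, 0.0]
force: [0.3, 0.4, -0.0]
opening: 0.0868
grip_force: 0.0
```

carry_out(series=[{"tx":-0.14,"ty":-0.09,"tz":0,"wx":0,"wy":0,"wz":0,"grip":1},{"tx":-0.28,"ty":-0.18,"tz":0,"wx":0,"wy":0,"wz":0,"grip":1},{"tx":-0.42,"ty":-0.27,"tz":0,"wx":0,"wy":0,"wz":0,"grip":1},{"tx":-0.56,"ty":-0.36,"tz":0,"wx":0,"wy":0,"wz":0,"grip":1},{"tx":-0.68,"ty":-0.44,"tz":0,"wx":0,"wy":0,"wz":0,"grip":1},{"tx":-0.74,"ty":-0.49,"tz":0,"wx":0,"wy":0,"wz":0,"grip":1},{"tx":-0.74,"ty":-0.49,"tz":0,"wx":0,"wy":0,"wz":0,"grip":1},{"tx":-0.74,"ty":-0.49,"tz":0,"wx":0,"wy":0,"wz":0,"grip":1},{"tx":-0.74,"ty":-0.49,"tz":0,"wx":0,"wy":0,"wz":0,"grip":1}])

```text
clock: 1.85
tool_pos: [0.5185, 0.1457, 0.2225]
tool_rot: [-0.0, 0.201, 0.98, 0.0]
force: [0.6, 0.2, -0.8]
opening: 0.0871
grip_force: 0.0
```

```bash
python3 - <<'E'
from h import *
w=shot('wrist','w2.png'); o=get_obs(); print(o['tool_pos'],o['tool_rot'],o['clock'])
for p in((.548,.0845,.15),(.551,-.02,.133),(.6507,-.011,.04),(.61,-.213,.098)): print(proj(w,p))
for c,lo,hi in(('blue',(95,90,30),(125,255,255)),('red',(0,170,60),(5,255,255)),('terra',(5,140,110),(14,255,255))): print(c,blobs(w,lo,hi,100)[0])
E
```

```text
[0.51841754 0.14589201 0.22256608] [-1.17882880e-04  2.00352054e-01  9.79723950e-01  1.50964894e-04] 1.9
(np.float64(220.33387987110174), np.float64(281.9091573370396))
(np.float64(118.2764925671799), np.float64(316.1781339146383))
(np.float64(201.79041239820594), np.float64(331.4066833322929))
(np.float64(9.565193250361062), np.float64(398.02076488786633))
blue [(array([441. ,  33.2]), array([ 384,    0,  119,   82, 7452], dtype=int32)), (array([197.5, 332.1]), array([186, 329,  30,  12, 150], dtype=int32))]
red [(array([227.4, 277.5]), array([ 204,  250,   42,   49, 1153], dtype=int32))]
terra [(array([256.1, 226.3]), array([247, 215,  17,  29, 203], dtype=int32)), (array([131. , 273.7]), array([115, 255,  37,  41, 895], dtype=int32))]
```

View pics/w2.png

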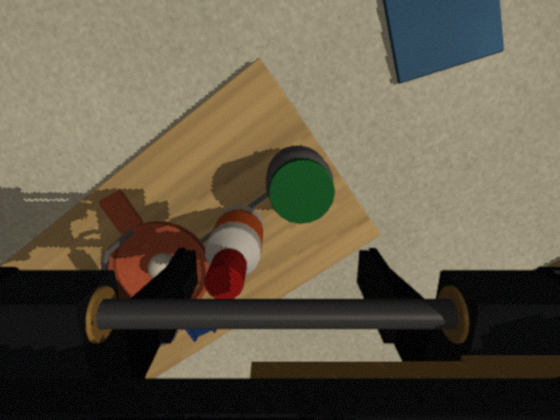

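The cap sits at about (225,281), within a few pixels of its predicted place. Tub is at (302,190) and tile upper right. Next I centre over the cap, descend and grip.

carry_out(series=[{"tx":-0.1,"ty":-0.09,"tz":0,"wx":0,"wy":0,"wz":0,"grip":1},{"tx":-0.205,"ty":-0.18,"tz":0,"wx":0,"wy":0,"wz":0,"grip":1},{"tx":-0.205,"ty":-0.18,"tz":0.08,"wx":0,"wy":0,"wz":0,"grip":1},{"tx":-0.205,"ty":-0.18,"tz":0.18,"wx":0,"wy":0,"wz":0,"grip":1},{"tx":-0.205,"ty":-0.18,"tz":0.28,"wx":0,"wy":0,"wz":0,"grip":1},{"tx":-0.205,"ty":-0.18,"tz":0.36,"wx":0,"wy":0,"wz":0,"grip":1},{"tx":-0.205,"ty":-0.18,"tz":0.41,"wx":0,"wy":0,"wz":0,"grip":1},{"tx":-0.205,"ty":-0.18,"tz":0.44,"wx":0,"wy":0,"wz":0,"grip":1},{"tx":-0.205,"ty":-0.18,"tz":0.44,"wx":0,"wy":0,"wz":0,"grip":1}])

```text
clock: 2.8
tool_pos: [0.5478, 0.0838, 0.1119]
tool_rot: [-0.001, 0.201, 0.98, -0.0]
force: [0.3, 0.1, -0.6]
opening: 0.0871
grip_force: 0.0
```

carry_out(series=[{"tx":0,"ty":0,"tz":0,"wx":0,"wy":0,"wz":0,"grip":0},{"tx":0,"ty":0,"tz":0,"wx":0,"wy":0,"wz":0,"grip":-0.15},{"tx":0,"ty":0,"tz":0,"wx":0,"wy":0,"wz":0,"grip":-0.3},{"tx":0,"ty":0,"tz":0,"wx":0,"wy":0,"wz":0,"grip":-0.5},{"tx":0,"ty":0,"tz":0,"wx":0,"wy":0,"wz":0,"grip":-0.5},{"tx":0,"ty":0,"tz":0,"wx":0,"wy":0,"wz":0,"grip":-0.5},{"tx":0,"ty":0,"tz":0,"wx":0,"wy":0,"wz":0,"grip":-0.5},{"tx":0,"ty":0,"tz":0,"wx":0,"wy":0,"wz":0,"grip":-0.5}], newtons=15)

```text
clock: 3.6
tool_pos: [0.5484, 0.0833, 0.1126]
tool_rot: [0.0, 0.201, 0.98, 0.0]
force: [-0.6, -2.2, -1.0]
opening: 0.0319
grip_force: 15.1
```

carry_out(series=[{"tx":0,"ty":0,"tz":-0.03,"wx":0,"wy":0,"wz":0,"grip":-0.5},{"tx":0,"ty":0,"tz":-0.1,"wx":0,"wy":0,"wz":0,"grip":-0.5},{"tx":0,"ty":0,"tz":-0.18,"wx":0,"wy":0,"wz":0,"grip":-0.5},{"tx":0,"ty":0,"tz":-0.28,"wx":0,"wy":0,"wz":0,"grip":-0.5},{"tx":0,"ty":0,"tz":-0.38,"wx":0,"wy":0,"wz":0,"grip":-0.5},{"tx":0,"ty":0,"tz":-0.46,"wx":0,"wy":0,"wz":0,"grip":-0.5},{"tx":0,"ty":0,"tz":-0.52,"wx":0,"wy":0,"wz":0,"grip":-0.5},{"tx":0,"ty":0,"tz":-0.52,"wx":0,"wy":0,"wz":0,"grip":-0.5}], newtons=20)

```text
clock: 4.4
tool_pos: [0.5497, 0.0833, 0.2453]
tool_rot: [0.002, 0.201, 0.98, 0.0]
force: [0.4, 0.3, -1.4]
opening: 0.0315
grip_force: 20.0
```

carry_out(series=[{"tx":0.04,"ty":0.04,"tz":0,"wx":0,"wy":0,"wz":0,"grip":-0.5},{"tx":0.13,"ty":0.12,"tz":0,"wx":0,"wy":0,"wz":0,"grip":-0.5},{"tx":0.25,"ty":0.23,"tz":0,"wx":0,"wy":0,"wz":0,"grip":-0.5},{"tx":0.38,"ty":0.35,"tz":0,"wx":0,"wy":0,"wz":0,"grip":-0.5},{"tx":0.51,"ty":0.47,"tz":0,"wx":0,"wy":0,"wz":0,"grip":-0.5},{"tx":0.64,"ty":0.6,"tz":0,"wx":0,"wy":0,"wz":0,"grip":-0.5},{"tx":0.76,"ty":0.71,"tz":0,"wx":0,"wy":0,"wz":0,"grip":-0.5},{"tx":0.85,"ty":0.79,"tz":0,"wx":0,"wy":0,"wz":0,"grip":-0.5},{"tx":0.9,"ty":0.835,"tz":0,"wx":0,"wy":0,"wz":0,"grip":-0.5},{"tx":0.9,"ty":0.835,"tz":0,"wx":0,"wy":0,"wz":0,"grip":-0.5}])

```text
clock: 5.4
tool_pos: [0.4208, 0.3658, 0.2405]
tool_rot: [-0.002, 0.199, 0.98, -0.001]
force: [-1.0, -1.1, -1.6]
opening: 0.0316
grip_force: 20.1
```

carry_out(series=[{"tx":0,"ty":0,"tz":0.0,"wx":0,"wy":0,"wz":0,"grip":-0.5},{"tx":0,"ty":0,"tz":0.08,"wx":0,"wy":0,"wz":0,"grip":-0.5},{"tx":0,"ty":0,"tz":0.16,"wx":0,"wy":0,"wz":0,"grip":-0.5},{"tx":0,"ty":0,"tz":0.24,"wx":0,"wy":0,"wz":0,"grip":-0.5},{"tx":0,"ty":0,"tz":0.32,"wx":0,"wy":0,"wz":0,"grip":-0.5},{"tx":0,"ty":0,"tz":0.38,"wx":0,"wy":0,"wz":0,"grip":-0.5},{"tx":0,"ty":0,"tz":0.43,"wx":0,"wy":0,"wz":0,"grip":-0.5},{"tx":0,"ty":0,"tz":0.46,"wx":0,"wy":0,"wz":0,"grip":-0.5},{"tx":0,"ty":0,"tz":0.48,"wx":0,"wy":0,"wz":0,"grip":-0.5}])

```text
clock: 6.3
tool_pos: [0.4238, 0.3635, 0.122]
tool_rot: [-0.0, 0.201, 0.98, -0.0]
force: [0.0, -0.0, -1.2]
opening: 0.0317
grip_force: 20.1
```

```bash
python3 - <<'E'
from h import *
a=shot('top','top2.png');b=shot('side','side2.png');o=get_obs(); print(o['tool_pos'],o['force'],o['opening'])
cv2.imwrite('pics/c2.png',np.hstack([cv2.resize(x['image'][v:v+140,u:u+130,::-1],None,fx=3,fy=3) for x,u,v in((a,50,200),(b,80,100))]))
E
```

```text
[0.42368979 0.36362808 0.12220839] [-0.35088107 -0.26054921 -1.56290997] 0.031482972477244325
```

View pics/c2.png

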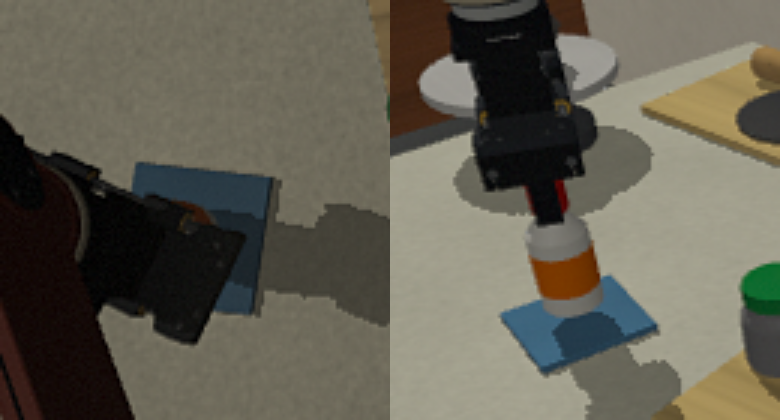

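The bottle hangs upright over the tile (side crop, foot near (575,305), tile middle about (580,325)). Now I lower it to contact.

carry_out(series=[{"tx":0,"ty":0,"tz":0.03,"wx":0,"wy":0,"wz":0,"grip":-0.5},{"tx":0,"ty":0,"tz":0.05,"wx":0,"wy":0,"wz":0,"grip":-0.5},{"tx":0,"ty":0,"tz":0.065,"wx":0,"wy":0,"wz":0,"grip":-0.5},{"tx":0,"ty":0,"tz":0.072,"wx":0,"wy":0,"wz":0,"grip":-0.5},{"tx":0,"ty":0,"tz":0.076,"wx":0,"wy":0,"wz":0,"grip":-0.5},{"tx":0,"ty":0,"tz":0.078,"wx":0,"wy":0,"wz":0,"grip":-0.5},{"tx":0,"ty":0,"tz":0.078,"wx":0,"wy":0,"wz":0,"grip":-0.5}])

```text
clock: 7.1
tool_pos: [0.4239, 0.3638, 0.1031]
tool_rot: [0.0, 0.201, 0.98, 0.0]
force: [0.2, 0.3, -1.6]
opening: 0.0315
grip_force: 20.1
```

carry_out(series=[{"tx":0,"ty":0,"tz":0.004,"wx":0,"wy":0,"wz":0,"grip":-0.5},{"tx":0,"ty":0,"tz":0.006,"wx":0,"wy":0,"wz":0,"grip":-0.5},{"tx":0,"ty":0,"tz":0.006,"wx":0,"wy":0,"wz":0,"grip":-0.5}])

```text
clock: 7.4
tool_pos: [0.4243, 0.3641, 0.1024]
tool_rot: [0.0, 0.201, 0.98, 0.0]
force: [-0.9, -0.0, 3.9]
opening: 0.0316
grip_force: 20.2
```

Contact is felt (+3.9 N). Next I release and rise.

carry_out(series=[{"tx":0,"ty":0,"tz":0,"wx":0,"wy":0,"wz":0,"grip":-0.2},{"tx":0,"ty":0,"tz":0,"wx":0,"wy":0,"wz":0,"grip":0.2},{"tx":0,"ty":0,"tz":0,"wx":0,"wy":0,"wz":0,"grip":0.6},{"tx":0,"ty":0,"tz":0,"wx":0,"wy":0,"wz":0,"grip":0.6},{"tx":0,"ty":0,"tz":0,"wx":0,"wy":0,"wz":0,"grip":0.6},{"tx":0,"ty":0,"tz":-0.06,"wx":0,"wy":0,"wz":0,"grip":0.6},{"tx":0,"ty":0,"tz":-0.2,"wx":0,"wy":0,"wz":0,"grip":0.6},{"tx":0,"ty":0,"tz":-0.36,"wx":0,"wy":0,"wz":0,"grip":0.6},{"tx":0,"ty":0,"tz":-0.5,"wx":0,"wy":0,"wz":0,"grip":0.6},{"tx":0,"ty":0,"tz":-0.5,"wx":0,"wy":0,"wz":0,"grip":0.6}])

```text
clock: 8.4
tool_pos: [0.4268, 0.3658, 0.2345]
tool_rot: [0.004, 0.201, 0.98, 0.004]
force: [-0.6, 0.4, 0.2]
opening: 0.0692
grip_force: 0.0
```

```bash
python3 - <<'E'
from h import *
np.set_printoptions(precision=4,suppress=True)
a=shot('top','top3.png');b=shot('side','side3.png')
L=[]
for x,u,v in((a,210,150),(b,220,180)):
    L.append(cv2.resize(x['image'][v:v+120,u:u+100 if 0 else u+120,::-1],None,fx=3.3,fy=3.3,interpolation=cv2.INTER_NEAREST))
c=np.hstack(L); cv2.imwrite('pics/c3.png',np.vstack([c,cv2.resize(np.hstack([a['image'][230:330,50:250,::-1],b['image'][110:210,80:280,::-1]]),(c.shape[1],200))])[:600,:800])
E
```

```text
(no output)
```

View pics/c3.png

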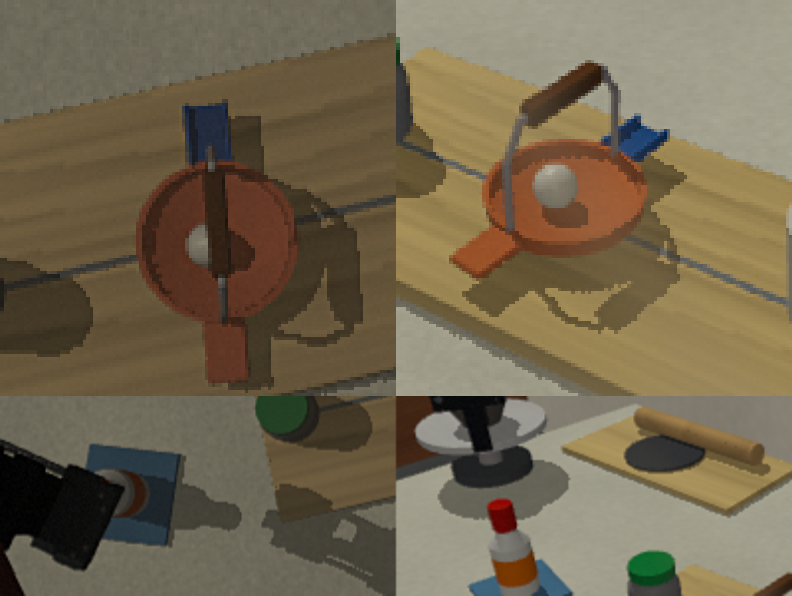

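The bottle stands upright on the tile. In the top view the bar runs (274.5,202)-(276.4,233), the lip end is at (272.4,181) and the tab end at (278.8,266). In the side view the bar runs (260.9,212.4)-(280.9,201.8).

```bash
python3 - <<'E'
from h import *
np.set_printoptions(precision=4,suppress=True)
a=shot('top');b=shot('side')
e1,r1=two(a,(274.5,202.1),b,(280.9,201.8));e2,r2=two(a,(276.4,233.3),b,(260.9,212.4))
print('bar',e1,r1,e2,r2,(e1+e2)/2,np.linalg.norm(e1-e2),np.degrees(np.arctan2(*(e1-e2)[1::-1])))
p=onz(a,274.5,202.1,.133);q=onz(a,276.4,233.3,.133);print('top bar',(p+q)/2,np.linalg.norm(p-q))
l=onz(a,272.4,181.2,.04);t=onz(a,278.8,265.8,.036);print('lip/tab',l,t,(l+t)/2,np.linalg.norm(l-t),np.degrees(np.arctan2(*(l-t)[1::-1])))
print('rim',onz(a,275.8,223,.044))
# jar mouth: bright ellipse in top
j=onz(a,362,194.5,.098);print('jar',j)
im=a['image'][170:225,335:390];hsv=cv2.cvtColor(im,cv2.COLOR_RGB2HSV)
cv2.imwrite('pics/jar.png',cv2.resize(im[:,:,::-1],None,fx=8,fy=8,interpolation=cv2.INTER_NEAREST))
E
```

```text
bar [ 0.5896 -0.0155  0.124 ] 0.00048826417310810866 [ 0.5219 -0.0207  0.1309] 0.004603120592345293 [ 0.5557 -0.0181  0.1275] 0.06823098181777895 4.446239004112152
top bar [ 0.5538 -0.0173  0.133 ] 0.06807885569095247
lip/tab [ 0.655  -0.0108  0.04  ] [ 0.4549 -0.0259  0.036 ] [ 0.555  -0.0183  0.038 ] 0.20072242136911694 4.295908126923575
rim [ 0.5543 -0.0188  0.044 ]
jar [ 0.6116 -0.2117  0.098 ]
```

View pics/jar.png

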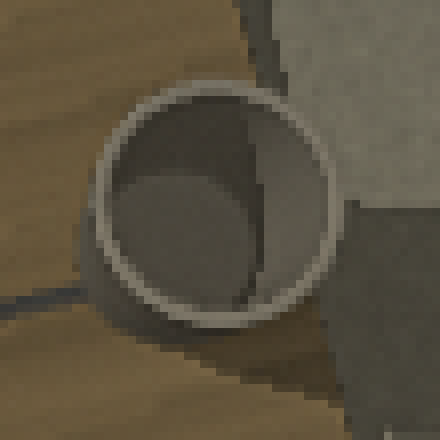

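The jar mouth centre is at pixel (362.4,195.4), which gives about (0.610,-0.2126). That is 194 mm from the board middle, as expected. Now to hover over the grip.

carry_out(series=[{"tx":-0.06,"ty":-0.06,"tz":0,"wx":0,"wy":0,"wz":-0.07,"grip":0.4},{"tx":-0.16,"ty":-0.18,"tz":0,"wx":0,"wy":0,"wz":-0.18,"grip":0.4},{"tx":-0.28,"ty":-0.31,"tz":0,"wx":0,"wy":0,"wz":-0.32,"grip":0.4},{"tx":-0.4,"ty":-0.44,"tz":0,"wx":0,"wy":0,"wz":-0.46,"grip":0.4},{"tx":-0.54,"ty":-0.6,"tz":0,"wx":0,"wy":0,"wz":-0.612,"grip":0.4},{"tx":-0.54,"ty":-0.6,"tz":0,"wx":0,"wy":0,"wz":-0.612,"grip":0.4}])

```text
clock: 9.2
tool_pos: [0.4892, 0.1677, 0.2247]
tool_rot: [-0.001, -0.037, 0.999, -0.001]
force: [-0.4, -1.3, -0.5]
opening: 0.061
grip_force: 0.0
```

carry_out(series=[{"tx":-0.03,"ty":-0.12,"tz":0,"wx":0,"wy":0,"wz":0,"grip":0.4},{"tx":-0.07,"ty":-0.27,"tz":0,"wx":0,"wy":0,"wz":0,"grip":0.4},{"tx":-0.11,"ty":-0.43,"tz":0,"wx":0,"wy":0,"wz":0,"grip":0.4},{"tx":-0.15,"ty":-0.58,"tz":0,"wx":0,"wy":0,"wz":0,"grip":0.4},{"tx":-0.18,"ty":-0.7,"tz":0,"wx":0,"wy":0,"wz":0,"grip":0.4},{"tx":-0.2,"ty":-0.78,"tz":0,"wx":0,"wy":0,"wz":0,"grip":0.4},{"tx":-0.2,"ty":-0.78,"tz":0,"wx":0,"wy":0,"wz":0,"grip":0.4},{"tx":-0.2,"ty":-0.78,"tz":0,"wx":0,"wy":0,"wz":0,"grip":0.4},{"tx":-0.2,"ty":-0.78,"tz":0,"wx":0,"wy":0,"wz":0,"grip":0.4}])

```text
clock: 10.1
tool_pos: [0.5528, -0.0167, 0.2257]
tool_rot: [-0.001, -0.038, 0.999, 0.0]
force: [-0.3, 0.2, 0.3]
opening: 0.0606
grip_force: 0.0
```

```bash
cat > tool.py <<'E'
from h import *
from scipy.spatial.transform import Rotation as Ro
def off(target):
    o=get_obs(); q=o['tool_rot']; R=Ro.from_quat([q[1],q[2],q[3],q[0]]); M=R.as_matrix()
    print('pos',o['tool_pos'].round(4),'yaw_y',np.degrees(np.arctan2(M[1,1],M[0,1])).round(2),'z',M[:,2].round(4),'t',o['clock'],'open',o['opening'],'F',o['force'].round(1),'q',o['joint_positions'].round(2))
    print('units',(M.T@(np.array(target)-o['tool_pos'])/.25).round(3))
E
python3 - <<'E'
from tool import *
off([.5545,-.0182,.106]); w=shot('wrist','w4.png')
for x in(.5545-.0349,.5545+.0349): print(proj(w,(x,-.0182+(x-.5545)*.076,.133)))
E
```

```text
pos [ 0.5528 -0.0167  0.2257] yaw_y 94.38 z [-1.6e-03  7.0e-04 -1.0e+00] t 10.1 open 0.06056533404503979 F [-0.3  0.2  0.3] q [-0.17  0.05  1.71  0.    1.38 -1.82]
units [-0.007 -0.007  0.479]
(np.float64(274.60823667281727), np.float64(171.50523094134022))
(np.float64(274.7656687260715), np.float64(254.14764859009185))
```

View pics/w4.png

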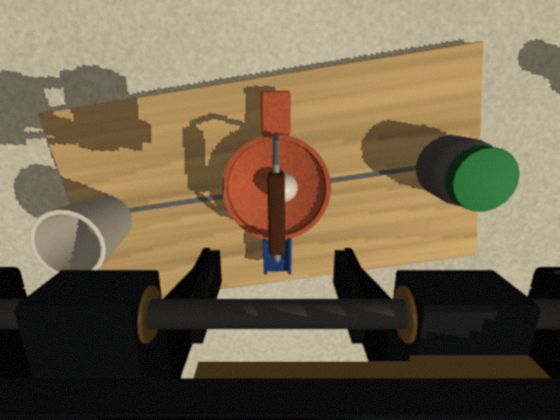

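The bar runs (276,172)-(277,255) within 2 px of prediction, with the ball mid-dish at (288,187). I go down and close gently.

carry_out(series=[{"tx":-0.007,"ty":0,"tz":0.05,"wx":0,"wy":0,"wz":0,"grip":0.4},{"tx":-0.007,"ty":0,"tz":0.13,"wx":0,"wy":0,"wz":0,"grip":0.3},{"tx":-0.007,"ty":0,"tz":0.22,"wx":0,"wy":0,"wz":0,"grip":0.2},{"tx":-0.007,"ty":0,"tz":0.31,"wx":0,"wy":0,"wz":0,"grip":0.1},{"tx":-0.007,"ty":0,"tz":0.38,"wx":0,"wy":0,"wz":0,"grip":0},{"tx":-0.007,"ty":0,"tz":0.43,"wx":0,"wy":0,"wz":0,"grip":-0.1},{"tx":-0.007,"ty":0,"tz":0.46,"wx":0,"wy":0,"wz":0,"grip":-0.2},{"tx":-0.007,"ty":0,"tz":0.48,"wx":0,"wy":0,"wz":0,"grip":-0.3},{"tx":-0.007,"ty":0,"tz":0.48,"wx":0,"wy":0,"wz":0,"grip":-0.4},{"tx":-0.007,"ty":0,"tz":0.48,"wx":0,"wy":0,"wz":0,"grip":-0.4}], newtons=5)

```text
clock: 11.15
tool_pos: [0.5557, -0.0179, 0.1073]
tool_rot: [0.001, -0.038, 0.999, -0.0]
force: [0.4, -0.1, 0.5]
opening: 0.0273
grip_force: 0.0
```

carry_out(series=[{"tx":0,"ty":0,"tz":0,"wx":0,"wy":0,"wz":0,"grip":-0.45},{"tx":0,"ty":0,"tz":0,"wx":0,"wy":0,"wz":0,"grip":-0.5},{"tx":0,"ty":0,"tz":0,"wx":0,"wy":0,"wz":0,"grip":-0.54},{"tx":0,"ty":0,"tz":0,"wx":0,"wy":0,"wz":0,"grip":-0.58},{"tx":0,"ty":0,"tz":0,"wx":0,"wy":0,"wz":0,"grip":-0.62},{"tx":0,"ty":0,"tz":0,"wx":0,"wy":0,"wz":0,"grip":-0.65},{"tx":0,"ty":0,"tz":0,"wx":0,"wy":0,"wz":0,"grip":-0.68},{"tx":0,"ty":0,"tz":0,"wx":0,"wy":0,"wz":0,"grip":-0.7},{"tx":0,"ty":0,"tz":0,"wx":0,"wy":0,"wz":0,"grip":-0.75},{"tx":0,"ty":0,"tz":0,"wx":0,"wy":0,"wz":0,"grip":-0.8}], newtons=5)

```text
clock: 12.15
tool_pos: [0.5553, -0.0176, 0.1066]
tool_rot: [0.0, -0.038, 0.999, 0.0]
force: [0.7, 1.4, 1.1]
opening: 0.0139
grip_force: 5.0
```

carry_out(series=[{"tx":0,"ty":0,"tz":0,"wx":0,"wy":0,"wz":0,"grip":-0.9},{"tx":0,"ty":0,"tz":0,"wx":0,"wy":0,"wz":0,"grip":-0.9},{"tx":0,"ty":0,"tz":0,"wx":0,"wy":0,"wz":0,"grip":-0.9}], newtons=40)

```text
clock: 12.45
tool_pos: [0.5553, -0.0177, 0.1067]
tool_rot: [0.0, -0.038, 0.999, 0.0]
force: [0.2, 3.3, 1.4]
opening: 0.0135
grip_force: 40.0
```

carry_out(series=[{"tx":0,"ty":0,"tz":-0.004,"wx":0,"wy":0,"wz":0,"grip":-0.9},{"tx":0,"ty":0,"tz":-0.01,"wx":0,"wy":0,"wz":0,"grip":-0.9},{"tx":0,"ty":0,"tz":-0.02,"wx":0,"wy":0,"wz":0,"grip":-0.9},{"tx":0,"ty":0,"tz":-0.032,"wx":0,"wy":0,"wz":0,"grip":-0.9},{"tx":0,"ty":0,"tz":-0.046,"wx":0,"wy":0,"wz":0,"grip":-0.9},{"tx":0,"ty":0,"tz":-0.06,"wx":0,"wy":0,"wz":0,"grip":-0.9},{"tx":0,"ty":0,"tz":-0.072,"wx":0,"wy":0,"wz":0,"grip":-0.9},{"tx":0,"ty":0,"tz":-0.08,"wx":0,"wy":0,"wz":0,"grip":-0.9},{"tx":0,"ty":0,"tz":-0.08,"wx":0,"wy":0,"wz":0,"grip":-0.9}])

```text
clock: 13.35
tool_pos: [0.5555, -0.0178, 0.127]
tool_rot: [0.0, -0.038, 0.999, -0.0]
force: [-0.0, 0.0, -4.5]
opening: 0.0137
grip_force: 40.0
```

```bash
python3 - <<'E'
from tool import *
off([.5604,-.0253,.156]); a=shot('top');b=shot('side')
L=[cv2.resize(x['image'][v:v+120,u:u+120,::-1],None,fx=3.3,fy=3.3) for x,u,v in((a,210,150),(b,210,160))]
cv2.imwrite('pics/c5.png',np.hstack(L))
E
```

```text
pos [ 0.5555 -0.0178  0.127 ] yaw_y 94.35 z [ 8.e-04 -1.e-04 -1.e+00] t 13.35 open 0.013681652643801383 F [-0.   0.  -4.5] q [-0.17  0.14  1.8   0.    1.2  -1.82]
units [-0.018 -0.031 -0.116]
```

View pics/c5.png

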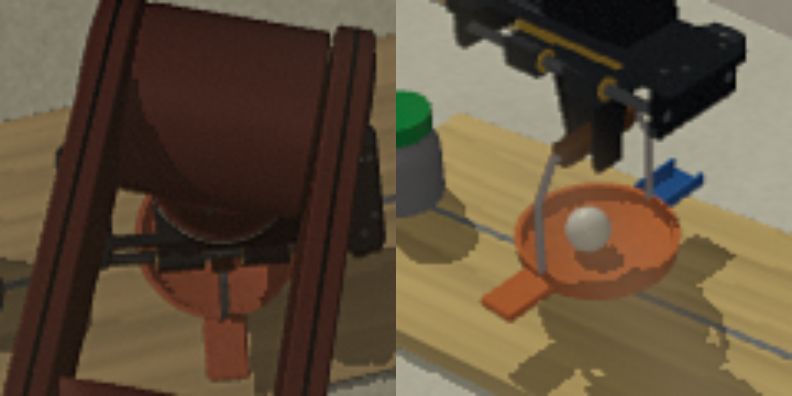

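The dish is lifted level, with the ball in the middle. I lift on to 5 cm, then turn smoothly.

carry_out(series=[{"tx":0,"ty":0,"tz":-0.004,"wx":0,"wy":0,"wz":0,"grip":-0.9},{"tx":0,"ty":0,"tz":-0.014,"wx":0,"wy":0,"wz":0,"grip":-0.9},{"tx":0,"ty":0,"tz":-0.03,"wx":0,"wy":0,"wz":0,"grip":-0.9},{"tx":0,"ty":0,"tz":-0.05,"wx":0,"wy":0,"wz":0,"grip":-0.9},{"tx":0,"ty":0,"tz":-0.07,"wx":0,"wy":0,"wz":0,"grip":-0.9},{"tx":0,"ty":0,"tz":-0.09,"wx":0,"wy":0,"wz":0,"grip":-0.9},{"tx":0,"ty":0,"tz":-0.105,"wx":0,"wy":0,"wz":0,"grip":-0.9},{"tx":0,"ty":0,"tz":-0.115,"wx":0,"wy":0,"wz":0,"grip":-0.9},{"tx":0,"ty":0,"tz":-0.118,"wx":0,"wy":0,"wz":0,"grip":-0.9},{"tx":0,"ty":0,"tz":-0.118,"wx":0,"wy":0,"wz":0,"grip":-0.9}])

```text
clock: 14.45
tool_pos: [0.5552, -0.0178, 0.1561]
tool_rot: [0.0, -0.038, 0.999, -0.0]
force: [-0.4, 0.3, -4.3]
opening: 0.0135
grip_force: 40.0
```

carry_out(series=[{"tx":0,"ty":0,"tz":0,"wx":0,"wy":0,"wz":0.005,"grip":-0.9},{"tx":-0.001,"ty":-0.001,"tz":0,"wx":0,"wy":0,"wz":0.018,"grip":-0.9},{"tx":-0.003,"ty":-0.004,"tz":0,"wx":0,"wy":0,"wz":0.04,"grip":-0.9},{"tx":-0.006,"ty":-0.009,"tz":0,"wx":0,"wy":0,"wz":0.07,"grip":-0.9},{"tx":-0.009,"ty":-0.014,"tz":0,"wx":0,"wy":0,"wz":0.11,"grip":-0.9},{"tx":-0.012,"ty":-0.019,"tz":0,"wx":0,"wy":0,"wz":0.15,"grip":-0.9},{"tx":-0.015,"ty":-0.024,"tz":0,"wx":0,"wy":0,"wz":0.19,"grip":-0.9},{"tx":-0.017,"ty":-0.028,"tz":0,"wx":0,"wy":0,"wz":0.23,"grip":-0.9},{"tx":-0.018,"ty":-0.03,"tz":0,"wx":0,"wy":0,"wz":0.27,"grip":-0.9},{"tx":-0.018,"ty":-0.03,"tz":0,"wx":0,"wy":0,"wz":0.31,"grip":-0.9}])

```text
clock: 15.45
tool_pos: [0.5603, -0.0251, 0.156]
tool_rot: [0.0, 0.085, 0.996, -0.0]
force: [0.3, -0.0, -4.7]
opening: 0.0137
grip_force: 40.0
```

carry_out(series=[{"tx":0,"ty":0,"tz":0,"wx":0,"wy":0,"wz":0.04,"grip":-0.9},{"tx":0,"ty":0,"tz":0,"wx":0,"wy":0,"wz":0.08,"grip":-0.9},{"tx":0,"ty":0,"tz":0,"wx":0,"wy":0,"wz":0.12,"grip":-0.9},{"tx":0,"ty":0,"tz":0,"wx":0,"wy":0,"wz":0.16,"grip":-0.9},{"tx":0,"ty":0,"tz":0,"wx":0,"wy":0,"wz":0.2,"grip":-0.9},{"tx":0,"ty":0,"tz":0,"wx":0,"wy":0,"wz":0.24,"grip":-0.9},{"tx":0,"ty":0,"tz":0,"wx":0,"wy":0,"wz":0.28,"grip":-0.9},{"tx":0,"ty":0,"tz":0,"wx":0,"wy":0,"wz":0.32,"grip":-0.9},{"tx":0,"ty":0,"tz":0,"wx":0,"wy":0,"wz":0.36,"grip":-0.9},{"tx":0,"ty":0,"tz":0,"wx":0,"wy":0,"wz":0.4,"grip":-0.9}])

```text
clock: 16.45
tool_pos: [0.5602, -0.025, 0.156]
tool_rot: [-0.0, 0.24, 0.971, -0.0]
force: [-1.0, 0.2, -3.8]
opening: 0.0134
grip_force: 40.0
```

carry_out(series=[{"tx":0,"ty":0,"tz":0,"wx":0,"wy":0,"wz":0.04,"grip":-0.9},{"tx":0,"ty":0,"tz":0,"wx":0,"wy":0,"wz":0.08,"grip":-0.9},{"tx":0,"ty":0,"tz":0,"wx":0,"wy":0,"wz":0.12,"grip":-0.9},{"tx":0,"ty":0,"tz":0,"wx":0,"wy":0,"wz":0.16,"grip":-0.9},{"tx":0,"ty":0,"tz":0,"wx":0,"wy":0,"wz":0.2,"grip":-0.9},{"tx":0,"ty":0,"tz":0,"wx":0,"wy":0,"wz":0.24,"grip":-0.9},{"tx":0,"ty":0,"tz":0,"wx":0,"wy":0,"wz":0.28,"grip":-0.9},{"tx":0,"ty":0,"tz":0,"wx":0,"wy":0,"wz":0.32,"grip":-0.9},{"tx":0,"ty":0,"tz":0,"wx":0,"wy":0,"wz":0.36,"grip":-0.9},{"tx":0,"ty":0,"tz":0,"wx":0,"wy":0,"wz":0.4,"grip":-0.9}])

```text
clock: 17.45
tool_pos: [0.5602, -0.025, 0.156]
tool_rot: [0.0, 0.389, 0.921, -0.0]
force: [-0.8, 0.3, -4.2]
opening: 0.0133
grip_force: 40.0
```

carry_out(series=[{"tx":0,"ty":0,"tz":0,"wx":0,"wy":0,"wz":0.04,"grip":-0.9},{"tx":0,"ty":0,"tz":0,"wx":0,"wy":0,"wz":0.08,"grip":-0.9},{"tx":0,"ty":0,"tz":0,"wx":0,"wy":0,"wz":0.12,"grip":-0.9},{"tx":0,"ty":0,"tz":0,"wx":0,"wy":0,"wz":0.16,"grip":-0.9},{"tx":0,"ty":0,"tz":0,"wx":0,"wy":0,"wz":0.2,"grip":-0.9},{"tx":0,"ty":0,"tz":0,"wx":0,"wy":0,"wz":0.24,"grip":-0.9},{"tx":0,"ty":0,"tz":0,"wx":0,"wy":0,"wz":0.28,"grip":-0.9},{"tx":0,"ty":0,"tz":0,"wx":0,"wy":0,"wz":0.32,"grip":-0.9},{"tx":0,"ty":0,"tz":0,"wx":0,"wy":0,"wz":0.36,"grip":-0.9},{"tx":0,"ty":0,"tz":0,"wx":0,"wy":0,"wz":0.4,"grip":-0.9}])

```text
clock: 18.45
tool_pos: [0.5603, -0.025, 0.156]
tool_rot: [0.0, 0.528, 0.849, 0.0]
force: [0.4, -0.3, -3.6]
opening: 0.0136
grip_force: 40.0
```

carry_out(series=[{"tx":0,"ty":0,"tz":0,"wx":0,"wy":0,"wz":0.04,"grip":-0.9},{"tx":0,"ty":0,"tz":0,"wx":0,"wy":0,"wz":0.08,"grip":-0.9},{"tx":0,"ty":0,"tz":0,"wx":0,"wy":0,"wz":0.12,"grip":-0.9},{"tx":0,"ty":0,"tz":0,"wx":0,"wy":0,"wz":0.16,"grip":-0.9},{"tx":0,"ty":0,"tz":0,"wx":0,"wy":0,"wz":0.195,"grip":-0.9},{"tx":0,"ty":0,"tz":0,"wx":0,"wy":0,"wz":0.222,"grip":-0.9},{"tx":0,"ty":0,"tz":0,"wx":0,"wy":0,"wz":0.242,"grip":-0.9},{"tx":0,"ty":0,"tz":0,"wx":0,"wy":0,"wz":0.254,"grip":-0.9},{"tx":0,"ty":0,"tz":0,"wx":0,"wy":0,"wz":0.26,"grip":-0.9},{"tx":0,"ty":0,"tz":0,"wx":0,"wy":0,"wz":0.26,"grip":-0.9}])

```text
clock: 19.45
tool_pos: [0.5602, -0.025, 0.156]
tool_rot: [-0.0, 0.611, 0.792, -0.0]
force: [0.1, 0.3, -4.0]
opening: 0.0136
grip_force: 40.0
```

```bash
python3 - <<'E'
from tool import *
off([.5604,-.0253,.156]); a=shot('top');b=shot('side');w=shot('wrist')
cv2.imwrite('pics/c6.png',np.vstack([np.hstack([a['image'][130:310,160:400,::-1],b['image'][140:320,160:400,::-1]]).repeat(1,0),np.hstack([cv2.resize(w['image'][:,:,::-1],(240,180)),w['image'][180:360,150:390,::-1]])]).repeat(1,0))
im=cv2.imread('pics/c6.png');cv2.imwrite('pics/c6.png',cv2.resize(im,None,fx=1.65,fy=1.65))
E
```

```text
pos [ 0.5602 -0.025   0.156 ] yaw_y 14.69 z [-0.  0. -1.] t 19.45 open 0.01358026919380198 F [ 0.1  0.3 -4. ] q [-0.19  0.12  1.76  0.    1.25 -0.44]
units [-0.002  0.     0.   ]
```

View pics/c6.png

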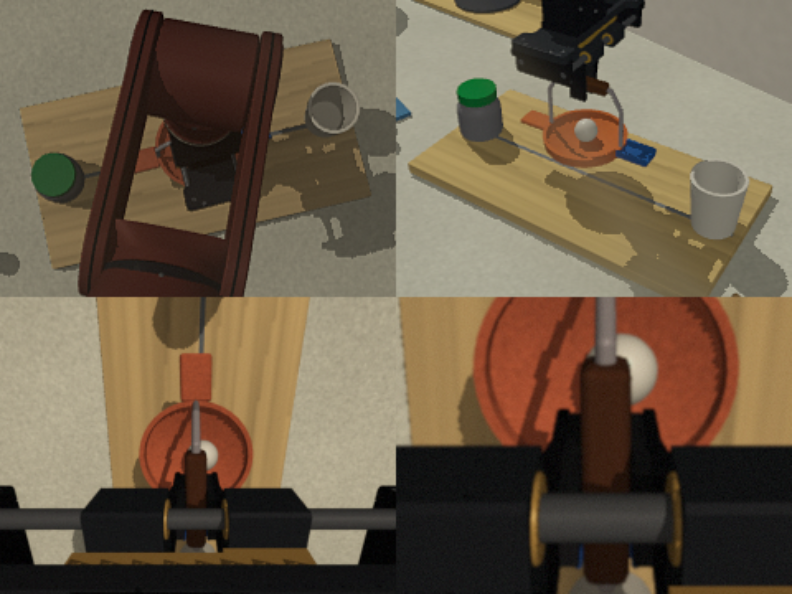

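The lip points at the jar (side crop: lip (637,152), jar (718,170)), and the ball lies in the flat of the dish (575-597,130). One check of level before handing in.

```bash
python3 - <<'E'
from tool import *
b=shot('side');c=np.array([.5602,-.025]);a=np.radians(-75.3);u=np.array([np.cos(a),np.sin(a)]);n=np.array([-u[1],u[0]])
for nm,s in(('lip',1),('tab',-1)):
    print(nm,[np.round(proj(b,[*(c+s*.1*u+k*n),.09]),1) for k in(-.015,.015)])
print('ball',proj(b,[*c,.094]))
for k,lo,hi in(('blue',(95,90,30),(125,255,255)),('white',(0,0,130),(40,70,255)),('terra',(5,140,90),(14,255,255))):
    print(k,[(q,s[:4]) for q,s in blobs(b,lo,hi,60)[0] if 230<q[0]<330 and 190<q[1]<260])
cv2.imwrite('pics/c7.png',cv2.resize(b['image'][190:260,225:335,::-1],None,fx=7,fy=7,interpolation=cv2.INTER_NEAREST))
E
```

```text
lip [array([311.1, 239.4]), array([317.5, 231.7])]
tab [array([234.7, 211.4]), array([242.2, 205.2])]
ball (np.float64(274.45459653378475), np.float64(219.7676677313172))
blue [(array([305.7, 232.2]), array([294, 224,  24,  17], dtype=int32))]
white [(array([272.7, 200.9]), array([255, 191,  40,  20], dtype=int32)), (array([273.5, 216. ]), array([268, 212,  12,   9], dtype=int32))]
terra [(array([269.8, 222.7]), array([236, 206,  61,  36], dtype=int32))]
```

View pics/c7.png

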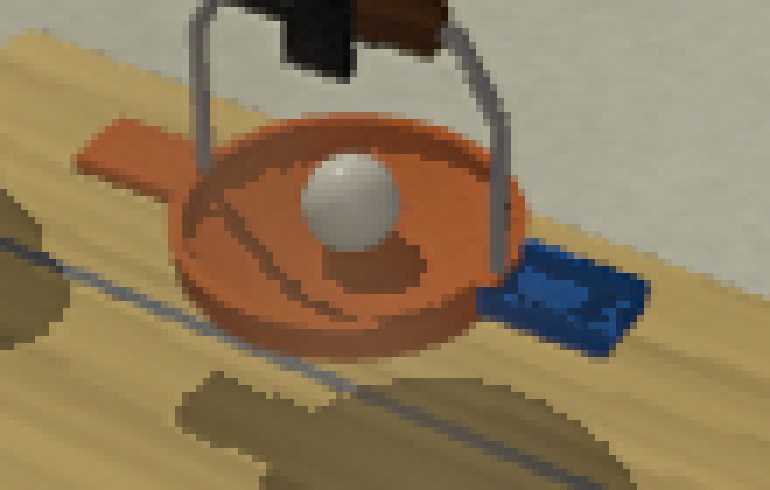

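The lip corners, tab and ball (275,219) match the level prediction within about 2 px, so I hand it in.

```bash
python3 -c "
from bench import order; print(order.close_job())"
```

```text
the job is handed in; nothing more can be done
None
```

The job is handed in at about 19.5 s: the bottle stands upright on the blue tile, and the dish is held level 5 cm above the board's middle with its lip towards the mill jar and the ball in the middle; the judge's verdict was not shown.

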